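Pin back the sprung tension arm of a label dispenser

ROBOT

A 6-joint arm with a two-finger parallel gripper is mounted at the origin on a cart in front of the work surface, level with it; the furniture and walls round the work are solid. World frame = base frame: x ahead of the robot, y to its left, z up, the work surface at z = 0. Lengths are in m, angles in rad, forces in N, time in s.
With the tool pointing down it reaches from about 0.225 to 0.875 m from the base axis. Payload 3.4 kg.
Tool frame: the origin (TCP) lies at the very end of the fingers, on their centre line; the grasp point (between the pads) lies 19 mm behind it; z points along the fingers, y is the direction in which the jaws open and shut (so a half turn about z gives the same grasp; the last joint's range is limited). The gripper opens to 85 mm and grips with 20 to 120 N. Pads are 22 mm wide; open, the fingers measure 114 mm over their backs; the gripper's body (76 mm by 85 mm) begins 54 mm behind the grasp point. The pads swing forward as they close: fully open they stand 13 mm farther back than shut.
Start: joints at [-1.232, 0.276, 1.505, -0, 1.361, -0.121], TCP at [0.255, -0.515, 0.203] pointing down, gripper open.
Joint ranges: [-2.89, 2.89], [-0.75, 2.08], [0.22, 2.7], [-1.18, 4.32], [0.11, 2.71], [-2.7, 2.7]. Speed limits (rad/s): [2.57, 2.57, 3.14, 3.14, 3.14, 3.14].

INTERFACE

Orientations are given as a unit quaternion [w, x, y, z].
In Python, from rig import telemetry, imaging, manip, finder gives the robot as it stands.
- The arm moves only by the tool arm_command, never from a script. Its argument "steps" is a list of rows, each a list of 3 entries, a list of its own where there are three numbers: the turn, a rotation vector about the world's x, y, z in rad, then the shift along the world's x, y, z in mm, then the closure in counts, from 0 (fully open) to 255 (shut). In form: [[[rx, ry, rz], [dx, dy, dz], grip], ...]. A call has 1 to 20 rows; each row shifts and turns the commanded pose from where the row before left it; what a row does not reach is not made up. A row lasts 1/8 s, in which the tool goes at most 62.5 mm and 10.7 degrees, less where a joint would pass 70% of its speed; a pose out of reach is approached as far as the arm can. A call is refused whole if a number of a shift passes 62.5 or a number of a turn 0.188, either way. A call with a gripper value outside its range is refused whole. The fingers move at their own pace and stop on an object; "newtons" is the grip in N (left out, the last holds). Time passes only in rows, so rows that do not move let the fingers close. It gives the time, the measured TCP pose, the force and the opening at its end, in the units of the state.
- telemetry.get_state(): the state, without advancing time (a new reading comes with each control period).
- imaging.get_image(name): name is "scene" or "top"; returns the picture (384x512x3 uint8, blue, green, red); there is no depth.
- imaging.camera_params(name): a dict with "intrinsics" (3x3 intrinsics, pixels), "R" (3x3) and "t" (3): a world point X has camera coordinates R X + t. Camera axes: x right, y down, z forward; pixel columns grow to the right and rows downward; lengths in m; the calibration is good to about 2 mm. A picture is of the moment at which its call begins. camera_params takes no time and is no camera call.
- manip.sign_off(): hands the job in, once; it reports no verdict.
Trained networks look in the newest picture that a camera, given by its name, has taken for a name from the list of things; names that differ only in an ending like _2 or _b are one class to them, and where a whole thing is asked for, a point or a joint stands for the part that bears it (a point fixed in the world has none). Each returns a list of dicts, best first, with "score" (0 to 1); they miss things now and then, are a little off and sometimes report something else, mostly with a low value. They report only what shows in the picture. A call takes as long as a camera call. They do not tell look-alikes from the thing itself.
- finder.cut_out(camera, thing): "pixels" (384x512 bool, what is visible of it) and "extent" ([left, top, width, height] in pixels, round what is visible of it).
The state is a dict: "clock": time; "qpos": joint angles; "qd": joint speeds; "effort": joint torques, N m; "position": TCP position; "ee_rot": TCP orientation; "contact_force": force on the tool from outside, world axes, zero at the start; "moment": the same for the moment, N m; "width": finger opening in m.
Only numpy, scipy, OpenCV 4.12 (cv2) and the standard library are available. Lean on these libraries where they do the work, as an engineer would, in place of code of your own. Each camera call takes 0.05 s, during which the arm holds its last target.

TASK

The label roll is about to be changed: take the steel locking pin out of its stand, put it down through the eye of the dispenser's sprung arm, swing the arm with it away from the roll against the spring, and let the pin drop fully home into the hole of the dark quadrant underneath, so that the arm stays pinned back when you let go. The hole is hidden once the eye is over it, so feel for it along the arc; do not push over or shift the jars, bottle and beaker standing around.

Things in the scene. Friction and masses are not known exactly. Their poses are not given: they have to be found in the camera images.
- dispenser: label dispenser: aluminium foot plate 10 mm thick, about 190 x 230 mm, fixed; origin on the worktop under its middle, x away from the robot at yaw 0, y left, z up. In this frame a label roll (70 mm across, top 68 mm above the worktop, spindle to 78 mm) stands at (17, 54) mm, left of the arm, and the arm's pivot is at (75, -10) mm
- quadrant_mid (a point): dark steel quadrant, an arc 34 mm wide round the pivot, mean radius 135 mm, lying under the eye's path; this point is on its top face (30 mm above the worktop), mid-way along the stretch where the hole can be. Its one hole (13 mm wide, 2 mm chamfer, 20 mm deep, radius 135 mm) differs in place: it lies under the eye when tension_arm is somewhere from 0.45 to 0.70 rad
- pivot (a point): the arm's pivot axis (vertical), at the height of the arm's top face, 42 mm above the worktop; the pivot post and its cap stand up to 63 mm above the worktop
- eye (a point): centre of the eye, a round 18 mm hole through the 34 mm square end of the flat steel arm, at the arm's top face 42 mm above the worktop (arm 8 mm thick, underside 34 mm); it is 135 mm from the pivot and turns with the arm. A small white guide roller stands on the arm 60 mm from the eye towards the pivot, its top 60 mm above the worktop
- tension_arm (a joint): angle of the arm, rad: 0 at rest with its guide roller by the label roll, growing as the arm swings away from the roll (counter-clockwise seen from above; the eye moves to the dispenser's right, -y), end stop at 0.85; a pinned arm settles back up to 0.07 in the play of eye and hole. A spring pulls it back to 0: about 3.7 N at the eye at 0 and 8 N at 0.7
- pin_grip (a point): locking pin, upright in its stand: middle of its black square head (20 x 20 mm, 35 mm high; x and y axes square to the flats, z up along the pin). Below it a collar 28 mm wide, 3 mm thick, and a steel shank 10 mm thick, 40 mm long, its last 6 mm tapering to 5 mm. The tip is 60.5 mm below this point, the top 17.5 mm above; about 70 g
- pin_tip (a point): the lower end of the locking pin, on its axis
- pin_stand: grey block 56 x 56 mm, 34 mm high, fixed to the worktop, with a hole 13 mm wide and 30 mm deep in its middle that holds the pin; origin on the worktop under its middle; the pin's collar stands 10 mm above the block
- tub: white tub, 68 mm wide, 90 mm high, bystander; origin at its underside
- low_jar: small ointment jar, 45 mm wide, 40 mm high, bystander near the front edge between dispenser and stand; origin at its underside
- brown_bottle: brown bottle, 40 mm wide, 86 mm high, bystander left of the dispenser; origin at its underside
- glass_beaker: glass beaker, 55 mm wide, 70 mm high, bystander left of the dispenser; origin at its underside
Mind the look-alikes: they are no part of the job. What is shaped like the part that bears pin_grip but pink or yellow is not meant.

How it is judged:
By the outcome, as a careful person would: the job done as asked, in the order asked, and still so for the second after the job is handed in, with the robot touching nothing.
It also fails if it takes over 58 s, if anything falls off the work surface, if the arm or the gripper's body presses on something with over 40 N, if the wrist force passes 120 N, or if a joint passes its speed limit or range.

## Working session

There is one attempt and no reset: what is moved stays moved. The work goes in short steps, Python scripts to look and compute and a tool call to move; the robot and the scene stay as the last step left them, time stands still between calls to the robot, and variables do not carry over. Pictures are saved under pics/ and viewed, and the job is handed in when it is done.

Besides the shell and the picture viewer there is one more tool, called after "Emit:" by a JSON object that holds its "op" and its "data". arm_command: Moves the arm, as the interface text tells. Its arguments: {"type":"object","properties":{"steps":{"type":"array"},"newtons":{"type":"number"}},"required":["steps"]}

```bash
ls; mkdir -p pics
python3 - <<'E'
from rig import telemetry, imaging, manip, finder
import cv2,numpy as np
for n in ["scene","top"]:
    im=imaging.get_image(n); cv2.imwrite(f"pics/{n}0.png",im)
    p=imaging.camera_params(n); print(n,p)
s=telemetry.get_state(); print(s)
E
```

```text
pics
scene {'intrinsics': array([[387.82228745,   0.        , 257.78958546],
       [  0.        , 387.82228745, 183.05024293],
       [  0.        ,   0.        ,   1.        ]]), 'R': array([[ 0.61087112, -0.79170203, -0.00666143],
       [-0.37728683, -0.28369397, -0.88157381],
       [ 0.69605396,  0.54104125, -0.4719992 ]]), 't': array([-0.2381586,  0.2815008,  0.8735992])}
top {'intrinsics': array([[403.45103124,   0.        , 252.45592984],
       [  0.        , 403.45103124, 191.47654915],
       [  0.        ,   0.        ,   1.        ]]), 'R': array([[ 0.0136621 , -0.99984622, -0.01099446],
       [-0.99305397, -0.01228255, -0.11701688],
       [ 0.11686385,  0.01251679, -0.99306907]]), 't': array([0.05515648, 0.50218418, 1.14054073])}
{'clock': 0.1, 'qpos': array([-1.23196987e+00,  2.76531852e-01,  1.50602036e+00, -1.18559517e-05,
        1.36072019e+00, -1.20988495e-01]), 'qd': array([-0.00020096, -0.00116494, -0.00315378, -0.00033783, -0.00010685,
        0.00046445]), 'effort': array([ 2.18558343e-03, -4.17698729e+01, -2.46404850e+01, -6.09523909e-05,
        5.82788882e-03, -1.85386874e-06]), 'position': array([ 0.2549938, -0.5147738,  0.2026207]), 'ee_rot': array([-8.34268369e-04,  9.73686858e-01,  2.27888563e-01, -9.70598683e-05]), 'contact_force': array([0.55092594, 0.2044709 , 0.21410891]), 'moment': array([-0.00303233,  0.01608151, -0.05447169]), 'width': 0.08561121258349393}
```

View pics/scene0.png

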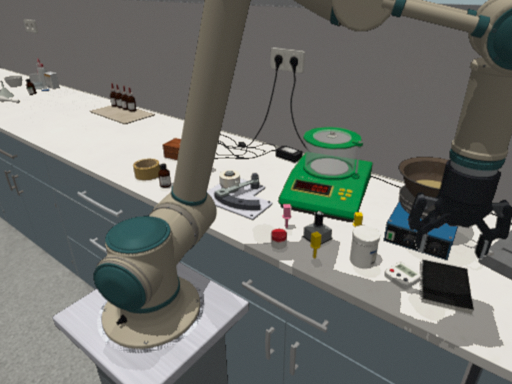

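View pics/top0.png

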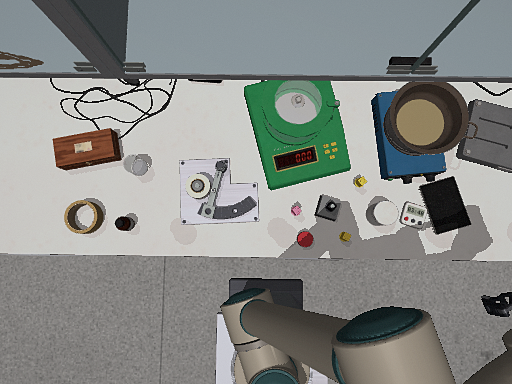

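```bash
cat > h.py <<'E'
import numpy as np,cv2
from rig import telemetry, imaging, manip, finder
def unproj(n,u,v,z):
    p=imaging.camera_params(n);K,R,t=p["intrinsics"],p["R"],p["t"]
    d=R.T@np.linalg.solve(K,[u,v,1.]);c=-R.T@t
    return c+d*(z-c[2])/d[2]
def proj(n,X):
    p=imaging.camera_params(n);q=p["intrinsics"]@(p["R"]@np.asarray(X,float)+p["t"]);return q[:2]/q[2]
def crop(im,x,y,w,h,s): return cv2.resize(im[y:y+h,x:x+w],None,fx=s,fy=s,interpolation=cv2.INTER_CUBIC)
E
python3 - <<'E'
from h import *
t=cv2.imread("pics/top0.png");s=cv2.imread("pics/scene0.png")
cv2.imwrite("pics/c1.png",crop(t,170,150,100,80,8))
cv2.imwrite("pics/c2.png",crop(t,280,165,100,90,6))
cv2.imwrite("pics/c3.png",crop(s,200,160,180,110,4))
for th in ["dispenser","pin_grip","pin_stand","tub","low_jar","brown_bottle","glass_beaker","tension_arm","eye","quadrant_mid"]:
  for c in ["top","scene"]:
    try:
      r=finder.cut_out(c,th)
      for k in r[:4]:
        m=k["pixels"];ys,xs=np.nonzero(m);print(th,c,round(k["score"],2),k["extent"],xs.mean().round(1),ys.mean().round(1),m.sum())
    except Exception as e: print(th,c,e)
E
```

```text
dispenser top 0.43 [297.9, 231.6, 15.1, 15.5] 304.5 239.0 200
dispenser scene 0.85 [207.7, 170.4, 62.9, 50.2] 238.2 192.5 1505
pin_grip top 0.63 [338.7, 231.6, 12.0, 5.8] 344.5 236.5 91
pin_grip top 0.39 [353.9, 176.5, 13.2, 9.5] 359.8 181.7 94
pin_grip scene 0.77 [310.1, 231.3, 9.2, 27.7] 315.0 243.4 205
pin_grip scene 0.68 [352.9, 213.2, 12.7, 13.3] 357.4 219.3 112
pin_grip scene 0.59 [282.5, 207.0, 7.6, 18.0] 286.2 213.5 93
pin_grip scene 0.52 [312.7, 211.4, 8.5, 22.7] 317.8 220.1 186
pin_stand top 0.72 [316.2, 200.1, 24.5, 19.5] 325.8 208.0 362
pin_stand top 0.62 [364.5, 202.0, 32.1, 21.8] 382.0 213.3 595
pin_stand scene 0.63 [300.7, 223.5, 31.6, 20.8] 318.1 233.2 334
tub top 0.67 [364.6, 201.4, 37.0, 22.1] 382.2 213.0 660
tub top 0.38 [179.8, 157.5, 79.4, 67.9] 212.5 191.7 3804
tub scene 0.65 [349.4, 227.4, 27.5, 40.7] 363.6 246.5 985
low_jar top 0.52 [296.5, 231.0, 11.9, 19.2] 304.7 239.4 207
low_jar scene 0.85 [270.8, 229.1, 14.8, 18.6] 278.3 238.7 290
brown_bottle top 0.51 [179.9, 158.1, 79.8, 69.1] 211.9 191.6 3806
brown_bottle scene 0.74 [155.4, 161.3, 14.9, 29.7] 163.9 176.5 231
glass_beaker top 0.9 [123.9, 155.5, 23.0, 20.5] 134.7 165.2 384
glass_beaker top 0.47 [298.1, 230.4, 12.3, 16.3] 304.7 238.8 216
tension_arm top 0.83 [203.8, 166.5, 22.5, 49.0] 212.6 193.7 343
tension_arm scene 0.5 [217.2, 176.0, 42.7, 23.4] 236.5 186.7 263
eye top 0.55 [200.6, 166.1, 22.1, 52.1] 212.3 194.4 348
eye scene 0.49 [215.7, 174.0, 40.3, 19.9] 235.0 187.3 203
quadrant_mid top 0.64 [179.9, 156.5, 79.1, 69.1] 211.9 191.1 3688
quadrant_mid top 0.58 [325.4, 200.2, 11.1, 10.7] 330.2 206.3 91
quadrant_mid scene 0.65 [205.8, 169.6, 66.4, 52.3] 238.7 192.9 1572
```

View pics/c1.png

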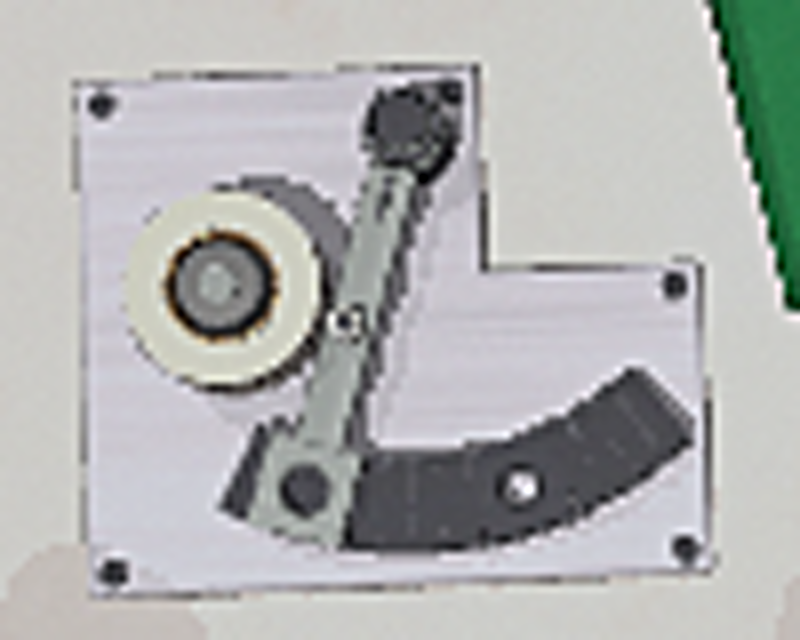

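View pics/c2.png

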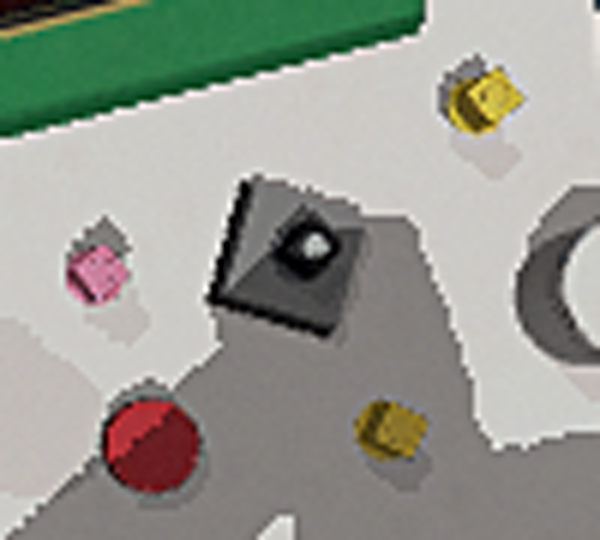

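View pics/c3.png

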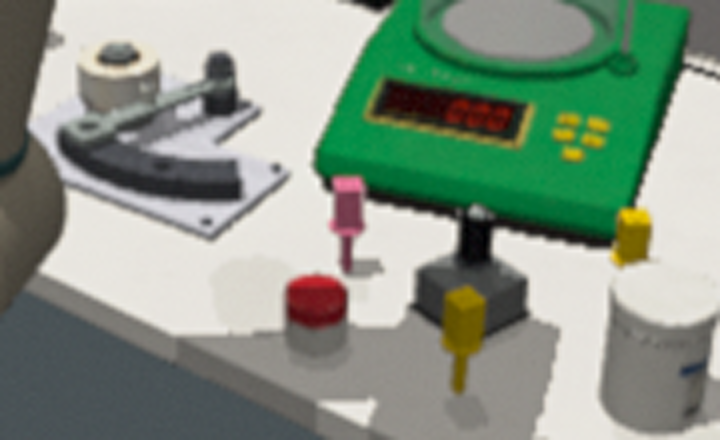

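The pin meant is the black-headed one in the grey stand, at top (332,206) and scene (318,220). The pink one at top (296,210) and the yellow ones at (344,237) and (360,182) are look-alikes. The quadrant hole shows bright at top (235,211). Next I fit the poses.

```bash
cat > fit.py <<'E'
from h import *
from scipy.optimize import least_squares
def cp(x0,y0,s,c): return np.array([x0+(c[0]+.5)/s-.5,y0+(c[1]+.5)/s-.5])
def tf(p,X): 
    c,s=np.cos(p[2]),np.sin(p[2]); return np.array([p[0]+c*X[0]-s*X[1],p[1]+s*X[0]+c*X[1],X[2]])
obs=[((.095,.115,.01),(75,82)),((-.095,.115,.01),(92,597)),((-.095,-.115,.01),(712,572)),((.017,.054,.068),(222,287))]
obs=[(a,cp(170,150,8,b)) for a,b in obs]
f=lambda p:np.concatenate([proj("top",tf(p,a))-b for a,b in obs])
r=least_squares(f,[.45,.08,0]);p=r.x;print("disp",p,f(p).round(2))
piv=tf(p,(.075,-.010,.042));print("pivot",piv)
hole=unproj("top",*cp(170,150,8,(520,487)),.030);print("hole top face",hole,np.hypot(*(hole-piv)[:2]))
e0=unproj("top",*cp(170,150,8,(305,489)),.042);print("eye",e0,np.hypot(*(e0-piv)[:2]))
a=lambda q:np.arctan2(*(q-piv)[1::-1]); print("angle",a(hole)-a(e0),a(e0)-p[2])
capt=proj("top",tf(p,(.075,-.010,.063)));print("cap crop",(capt-[170,150])*8)
np.save("disp.npy",p)
c=-imaging.camera_params("top")["R"].T@imaging.camera_params("top")["t"];print("cam",c)
# stand
o=[((.028,.028,.034),(252,178)),((-.028,.028,.034),(212,296)),((-.028,-.028,.034),(332,330)),((.028,-.028,.034),(368,226))]
E
python3 fit.py
python3 - <<'E'
from h import *
t=cv2.imread("pics/top0.png");s=cv2.imread("pics/scene0.png")
cv2.imwrite("pics/c4.png",crop(t,308,192,44,34,18))
cv2.imwrite("pics/c5.png",crop(s,295,200,50,45,13))
E
```

```text
disp [0.50415675 0.16184575 0.05583323] [ 0.17  1.18 -0.6   0.63  0.39  0.4   0.04 -2.11]
pivot [0.57959792 0.15604665 0.042     ]
hole top face [0.44567099 0.11256791 0.03      ] 0.14080775435745516
eye [0.4431286  0.18871672 0.042     ] 0.14032536784615784
angle -5.734301476574672 2.850786593999006
cap crop [396.30029054  99.29888046]
cam [0.36465446 0.0470402  1.19200616]
```

View pics/c4.png

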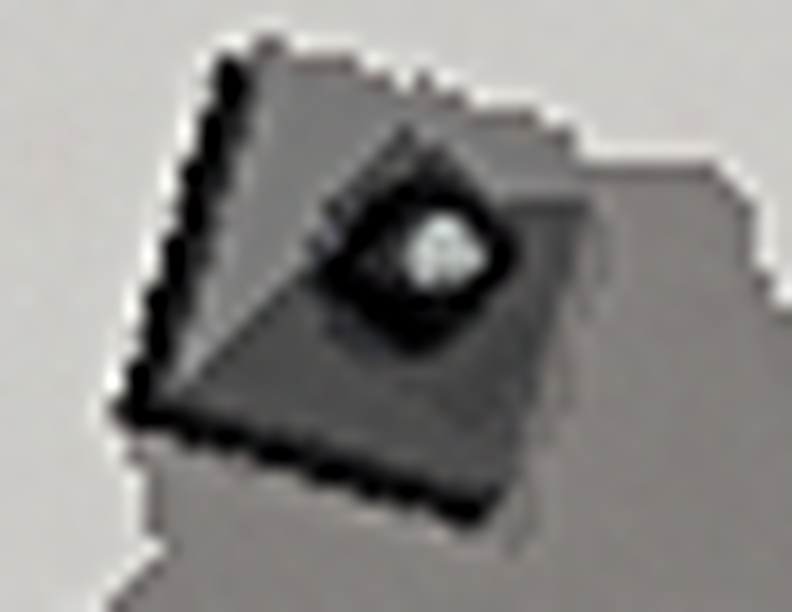

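View pics/c5.png

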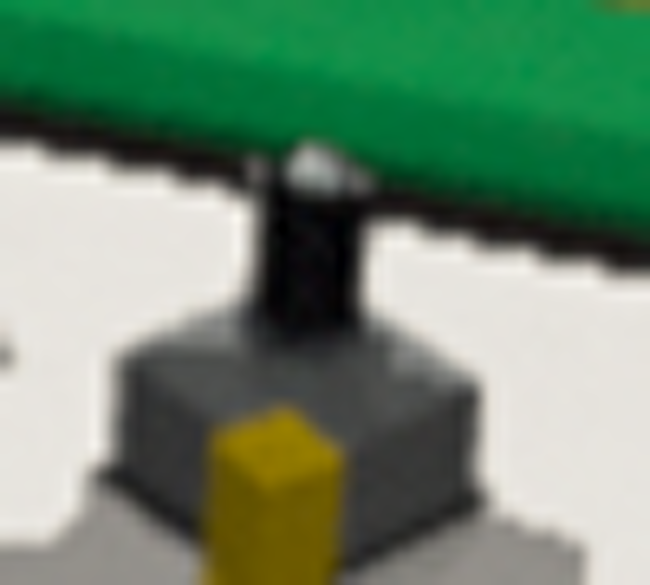

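Run:
```python
from h import *
t=cv2.imread("pics/top0.png");s=cv2.imread("pics/scene0.png")
cv2.imwrite("pics/c6.png",crop(s,205,165,70,55,11))
```

```text
(no output)
```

View pics/c6.png

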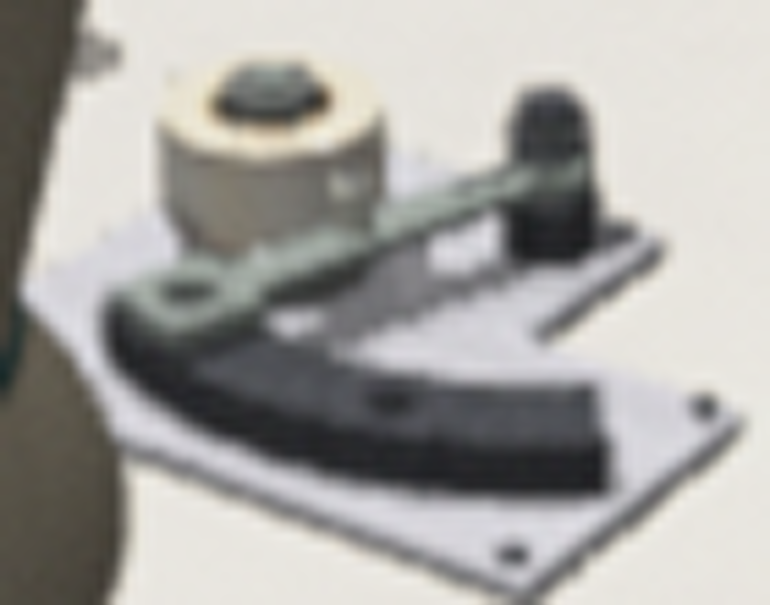

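```bash
cat > fit2.py <<'E'
from h import *
from scipy.optimize import least_squares
def cp(x0,y0,s,c): return np.array([x0+(c[0]+.5)/s-.5,y0+(c[1]+.5)/s-.5])
def tf(p,X): 
    c,s=np.cos(p[2]),np.sin(p[2]); return np.array([p[0]+c*X[0]-s*X[1],p[1]+s*X[0]+c*X[1],X[2]])
T=lambda c:("top",cp(170,150,8,c)); S=lambda c:("scene",cp(205,165,11,c))
def pt(p,k):
    if k=="roll": return tf(p,(.017,.054,.068))
    if k=="cap": return tf(p,(.075,-.010,.063))
    if k=="eye": a=p[3]; return tf(p,(.075-.135*np.cos(a),-.010-.135*np.sin(a),.042))
    if k=="hole": a=p[4]; return tf(p,(.075-.135*np.cos(a),-.010-.135*np.sin(a),.030))
    return tf(p,k)
obs=[("roll",T((222,288)),1),("cap",T((408,117)),1),("eye",T((305,488)),1),("hole",T((519,486)),1),
 ("roll",S((270,113)),1),("cap",S((550,97)),1),("eye",S((185,291)),1),("hole",S((393,400)),1)]
obs+= [((-.095,-.115,.01),S((525,592)),.5),((-.095,-.115,.01),T((712,572)),.5),((.095,.115,.01),T((75,82)),.5),((-.095,.115,.01),T((92,597)),.5)]
# nuisance: per-camera pixel shift (calibration)
def f(p,full=False):
    o=[]
    for k,(c,uv),w in obs:
        sh=p[5:7] if c=="top" else p[7:9]
        o.append(w*(proj(c,pt(p,k))+sh-uv))
    if full: return np.array(o)
    return np.concatenate(o+[p[5:9]/0.5])
r=least_squares(f,[.5,.16,.05,-.3,.25,0,0,0,0]);p=r.x
print(p.round(4));
for (k,(c,_),w),e in zip(obs,f(p,True)): print(k,c,e.round(2))
print("pivot",pt(p,"cap"),"eye",pt(p,"eye"),"hole",pt(p,"hole"),"angle",p[4]-p[3])
for k,i in (("hole",3),("eye",2)):
    z=pt(p,k)[2];print(k,"top ray",unproj("top",*obs[i][1][1],z),"scene ray",unproj("scene",*obs[i+4][1][1],z))
np.save("disp.npy",p)
E
python3 fit2.py
cat > fit3.py <<'E'
from fit2 import *
T=lambda c:("top",cp(308,192,18,c)); S=lambda c:("scene",cp(295,200,13,c))
h=.028
O=[((-h,h,.034),T((170,390))),((-h,-h,.034),T((492,490))),((h,-h,.034),T((592,200))),((h,h,.034),T((262,62))),
((-h,-h,.034),S((122,362)))]
def g(q):
    return np.concatenate([proj(c,tf(q,k))-uv for k,(c,uv) in O[:4]])
r=least_squares(g,[.44,-.16,-.3]);print("stand",r.x,g(r.x).round(1))
print("pin top via top cam",unproj("top",*T((420,258))[1],.082),"scene",unproj("scene",*S((312,188))[1],.082))
E
python3 fit3.py | tail -2
```

```text
[ 0.4987  0.1606  0.0537 -0.3096  0.2614 -0.0199 -0.2074 -0.1221  0.3914]
roll top [ 0.43 -0.55]
cap top [-0.58 -0.07]
eye top [-0.04 -0.21]
hole top [ 0.03 -0.11]
roll scene [ 0.29 -1.11]
cap scene [ 0.12 -0.  ]
eye scene [ 0.43 -0.32]
hole scene [-0.05 -0.17]
(-0.095, -0.115, 0.01) scene [-0.59  0.09]
(-0.095, -0.115, 0.01) top [0.36 1.08]
(0.095, 0.115, 0.01) top [0.29 1.35]
(-0.095, 0.115, 0.01) top [-0.16  1.11]
pivot [0.57409968 0.15460776 0.063     ] eye [0.44349874 0.18878956 0.042     ] hole [0.44574516 0.11277333 0.03      ] angle 0.5710567857832509
hole top ray [0.4460275  0.11293562 0.03      ] scene ray [0.44292495 0.1107247  0.03      ]
eye top ray [0.44348621 0.18872626 0.042     ] scene ray [0.43888632 0.18700292 0.042     ]
stand [ 0.45772643 -0.15753972 -0.32422763] [-0.7  0.1 -0.   1.1  0.5 -1.2  0.3  0. ]
pin top via top cam [ 0.45807825 -0.15535944  0.082     ] scene [ 0.4522327  -0.16262739  0.082     ]
```

```bash
cat > ov.py <<'E'
from fit2 import *
import sys
def ov(x,y,yaw,out):
    ims=[]
    for n,(x0,y0,w,h,s) in (("top",(308,192,44,34,9)),("scene",(295,200,44,34,9))):
        im=crop(cv2.imread(f"pics/{n}0.png"),x0,y0,w,h,s)
        def P(X): 
            u=proj(n,tf((x,y,yaw),X)); return tuple(int(v) for v in ((u-[x0,y0]+.5)*s-.5))
        for z,col in ((.047,(255,0,0)),(.082,(0,255,255))):
            c=[P((a*.01,b*.01,z)) for a,b in ((1,1),(1,-1),(-1,-1),(-1,1))]
            for i in range(4): cv2.line(im,c[i],c[(i+1)%4],col,1)
        ims.append(im)
    return np.hstack(ims)
rows=[ov(.4565,-.157,yw,None) for yw in (0.6,0.9)]
cv2.imwrite(sys.argv[1],np.vstack(rows))
E
python3 ov.py pics/ov1.png >/dev/null
```

```text
(no output)
```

View pics/ov1.png

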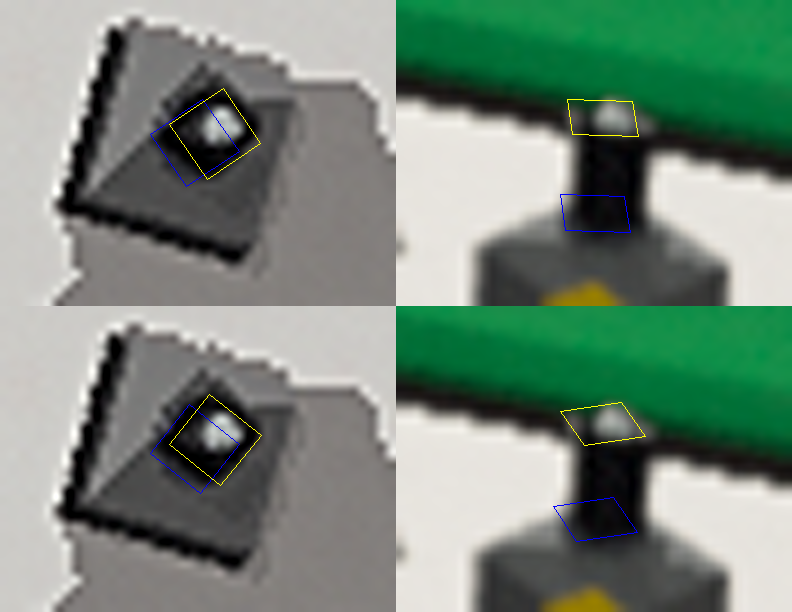

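Emit:
{"op": "arm_command", "data": {"steps": [[[0,0,0.05],[10,18,0],90],[[0,0,0.05],[20,36,0],90],[[0,0,0.05],[20,36,0],90],[[0,0,0.05],[20,36,-5],90],[[0,0,0.06],[20,36,-10],90],[[0,0,0],[20,36,-10],90],[[0,0,0],[20,36,-10],90],[[0,0,0],[20,36,-10],90],[[0,0,0],[20,36,-10],90],[[0,0,0],[20,36,-5],90],[[0,0,0],[12,15,0],90],[[0,0,0],[0,0,0],90]], "newtons": 90}}

```text
clock: 2.6
position: [0.4573, -0.1562, 0.1435]
ee_rot: [-0.0, 0.935, 0.354, 0.0]
contact_force: [-0.5, 0.3, -0.1]
width: 0.0554
```

Emit:
{"op": "arm_command", "data": {"steps": [[[0,0,0],[0,-1.5,-20],90],[[0,0,0],[0,0,-25],90],[[0,0,0],[0,0,0],90]]}}

```text
clock: 2.98
position: [0.455, -0.1592, 0.0972]
ee_rot: [-0.002, 0.936, 0.352, -0.002]
contact_force: [-0.8, 0.4, 0.9]
width: 0.0551
```

Run:
```python
from h import *
s=imaging.get_image("scene");t=imaging.get_image("top")
cv2.imwrite("pics/g1.png",np.hstack([crop(s,285,150,65,100,6),crop(t,295,160,65,100,6)]))
print(proj("scene",telemetry.get_state()["position"]))
```

```text
[319.05466487 207.68864014]
```

View pics/g1.png

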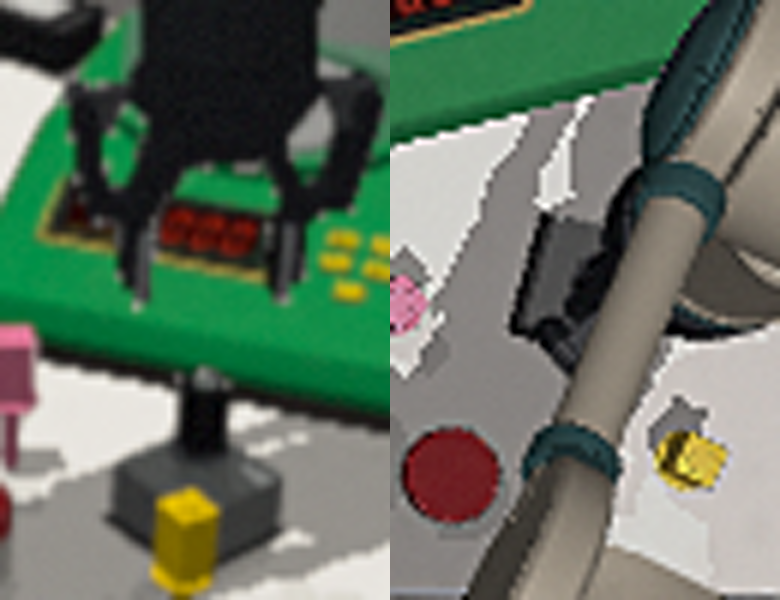

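The open jaws straddle the black head (scene crop x≈140..283, pin at ≈205), so I descend and grip.

Emit:
{"op": "arm_command", "data": {"steps": [[[0,0,0],[0,0,-16],90],[[0,0,0],[0,0,-16],90],[[0,0,0],[0,0,-14],90],[[0,0,0],[0,0,0],90],[[0,0,0],[0,0,0],90]]}}

```text
clock: 3.7
position: [0.4577, -0.1601, 0.053]
ee_rot: [0.0, 0.936, 0.352, 0.0]
contact_force: [0.7, 0.2, -0.0]
width: 0.0553
```

Emit:
{"op": "arm_command", "data": {"steps": [[[0,0,0],[0,0,-2],255],[[0,0,0],[0,0,0],255],[[0,0,0],[0,0,0],255],[[0,0,0],[0,0,0],255],[[0,0,0],[0,0,0],255],[[0,0,0],[0,0,0],255]], "newtons": 90}}

```text
clock: 4.45
position: [0.4577, -0.16, 0.051]
ee_rot: [0.0, 0.936, 0.352, 0.0]
contact_force: [-0.8, 0.6, 5.5]
width: 0.0155
```

Run:
```python
from h import *
for i in range(3):
    s=telemetry.get_state();print(s["clock"],s["position"],s["contact_force"],s["width"])
    im=imaging.get_image("scene")
cv2.imwrite("pics/g2.png",crop(im,285,150,65,100,6))
```

```text
4.45 [ 0.45765511 -0.16003053  0.05102954] [-0.81180737  0.63427037  5.53308629] 0.015484286464151238
4.5 [ 0.45765421 -0.16001429  0.05103475] [-0.61809925 -0.29748222  4.79951289] 0.01508604583570199
4.55 [ 0.45765917 -0.1599992   0.0510222 ] [-0.37614468  0.28762037  5.82105939] 0.015455433148125143
```

View pics/g2.png

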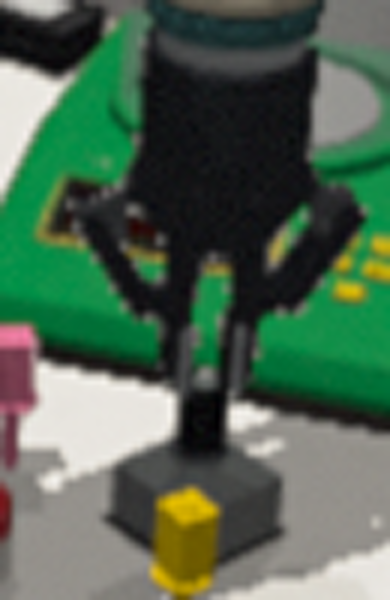

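Run:
```python
from h import *
f=lambda X:((proj("scene",X)-[285,150]+.5)*6-.5).round(0)
print("tcp",f([.4577,-.16,.051]))
for z in (.034,.044,.047,.064,.082): print(z,f([.4575,-.1578,z]))
im=imaging.get_image("scene");t=imaging.get_image("top")
cv2.imwrite("pics/g3.png",np.hstack([crop(im,300,185,40,50,12),crop(t,310,185,26,50,12)]))
```

```text
tcp [200. 436.]
0.034 [193. 465.]
0.044 [195. 447.]
0.047 [195. 442.]
0.064 [198. 411.]
0.082 [200. 378.]
```

View pics/g3.png

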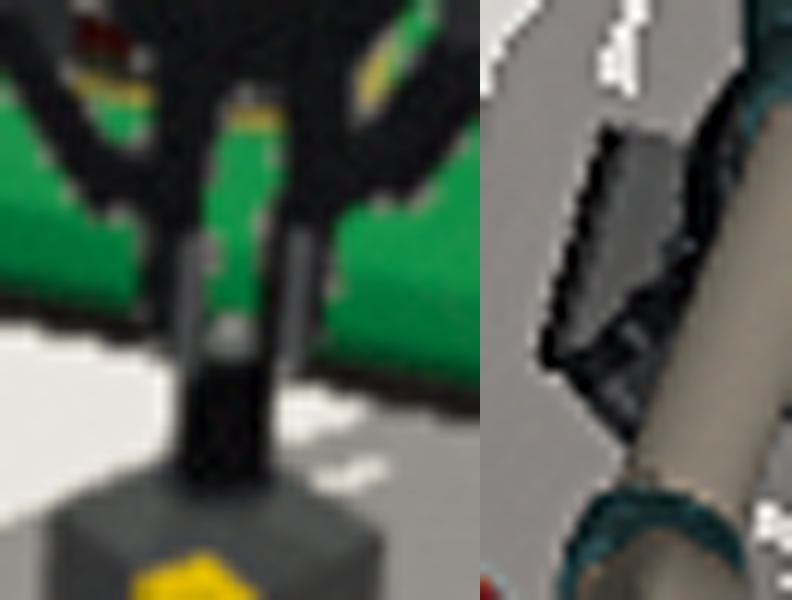

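Run:
```python
from h import *
for z in (.051,.06,.07,.077): print(z,unproj("scene",320.5,215.8,z), unproj("scene",325,215.8,z))
print(unproj("top",322.5,212.5,.08))
s=telemetry.get_state();print(s["position"],s["qpos"],s["contact_force"],s["moment"],s["width"])
```

```text
0.051 [ 0.4907491  -0.14936037  0.051     ] [ 0.49849836 -0.15961952  0.051     ]
0.06 [ 0.47820759 -0.15575575  0.06      ] [ 0.48584213 -0.16586302  0.06      ]
0.07 [ 0.46427259 -0.16286173  0.07      ] [ 0.47177965 -0.17280024  0.07      ]
0.077 [ 0.45451808 -0.16783591  0.077     ] [ 0.46193591 -0.17765629  0.077     ]
[ 0.43962163 -0.13258787  0.08      ]
[ 0.45764312 -0.16000926  0.05102217] [-4.79995957e-01  2.82887289e-01  1.92171053e+00  2.28630762e-06
  9.35711973e-01  3.70968521e-01] [-0.30069559  0.24510837  6.07112375] [0.08176208 0.05383783 0.03441476] 0.015459921798142272
```

Run:
```python
from h import *
print(proj("scene",[.255,-.515,.203]),proj("scene",[.255,-.515,.216]),proj("scene",[.255,-.515,.23]))
s=cv2.imread("pics/scene0.png");cv2.imwrite("pics/g4.png",crop(s,395,180,110,80,7))
```

```text
[443.48586505 270.41994517] [445.13513799 264.5907229 ] [446.94537238 258.19259541]
```

View pics/g4.png

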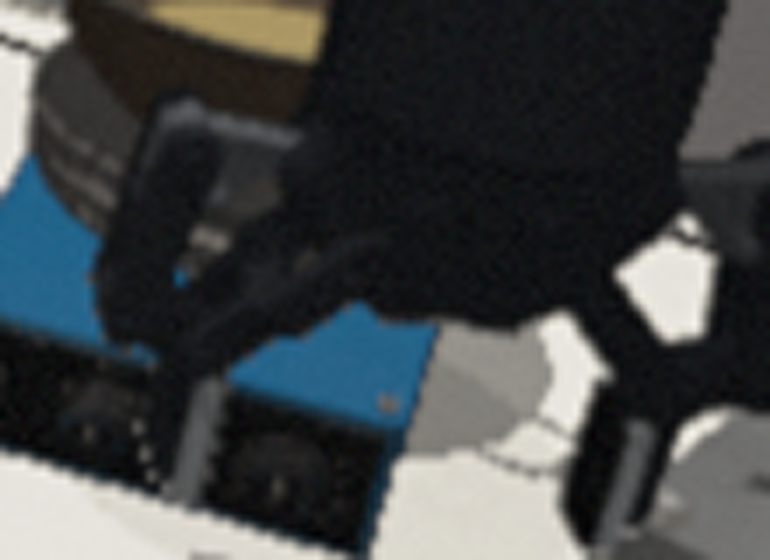

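Emit:
{"op": "arm_command", "data": {"steps": [[[0,0,0],[0,0,0],120],[[0,0,0],[0,0,0],120],[[0,0,0],[0,0,0],120]]}}

```text
clock: 5.08
position: [0.4569, -0.1597, 0.0501]
ee_rot: [-0.0, 0.936, 0.352, -0.0]
contact_force: [-0.2, 0.3, 0.0]
width: 0.0455
```

Run:
```python
from h import *
im=imaging.get_image("scene");s=telemetry.get_state();print(s["position"],s["contact_force"],s["width"])
cv2.imwrite("pics/g5.png",crop(im,300,185,40,50,12))
```

```text
[ 0.45699648 -0.15972715  0.05020389] [ 0.50726454  0.06466648 -0.40223451] 0.045221387461320775
```

View pics/g5.png

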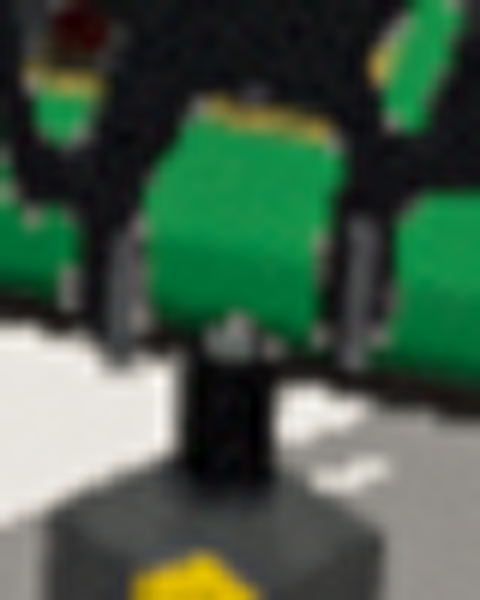

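Emit:
{"op": "arm_command", "data": {"steps": [[[0,0,0],[-1,2,-4],120],[[0,0,0],[0,0,-4],120],[[0,0,0],[0,0,0],120]]}}

```text
clock: 5.5
position: [0.4558, -0.1576, 0.0419]
ee_rot: [-0.0, 0.936, 0.352, -0.0]
contact_force: [0.5, -0.0, -0.5]
width: 0.0452
```

Run:
```python
from h import *
im=imaging.get_image("scene");t=imaging.get_image("top");s=telemetry.get_state();print(s["position"],s["contact_force"],s["width"])
cv2.imwrite("pics/g6.png",np.hstack([crop(im,300,185,40,50,12),crop(t,310,185,26,50,12)]))
```

```text
[ 0.45614734 -0.157799    0.04229125] [ 0.38492603 -0.11887688  0.38351286] 0.04543324624740563
```

View pics/g6.png

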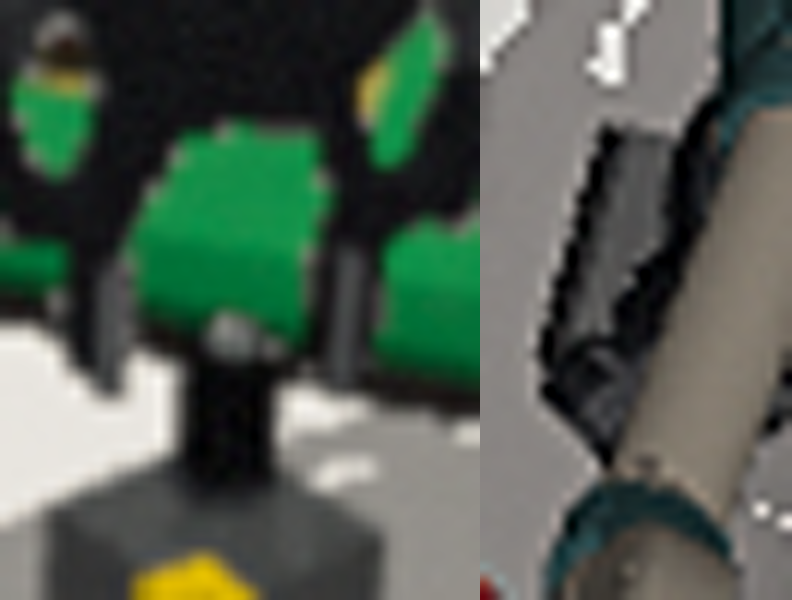

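Emit:
{"op": "arm_command", "data": {"steps": [[[0,0,0],[0,0,-4],120],[[0,0,0],[0,0,-4],120],[[0,0,0],[0,0,0],120]]}}

```text
clock: 5.98
position: [0.4558, -0.1577, 0.034]
ee_rot: [-0.0, 0.936, 0.352, -0.0]
contact_force: [0.4, -0.4, -0.0]
width: 0.0449
```

Run:
```python
from h import *
im=imaging.get_image("scene");s=telemetry.get_state();print(s["position"],s["contact_force"],s["width"])
cv2.imwrite("pics/g7.png",crop(im,290,175,60,60,10))
```

```text
[ 0.45602316 -0.15773878  0.03420976] [-0.1391976   0.15979651 -1.36188372] 0.045270938206631875
```

View pics/g7.png

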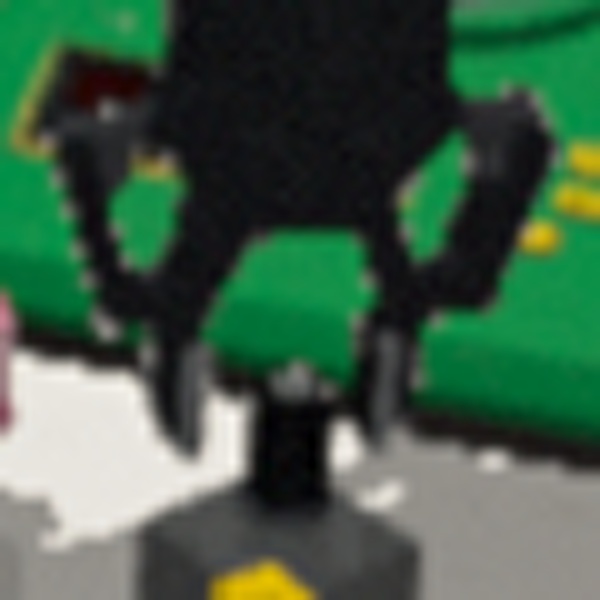

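Emit:
{"op": "arm_command", "data": {"steps": [[[0,0,0],[0,0,-4],120],[[0,0,0],[0,0,-4],120],[[0,0,0],[0,0,0],120]]}}

```text
clock: 6.4
position: [0.4558, -0.1576, 0.026]
ee_rot: [-0.0, 0.936, 0.352, -0.0]
contact_force: [0.2, -0.1, -0.6]
width: 0.0456
```

Run:
```python
from h import *
im=imaging.get_image("scene");t=imaging.get_image("top");s=telemetry.get_state();print(s["position"],s["contact_force"],s["width"])
cv2.imwrite("pics/g8.png",np.hstack([crop(im,290,175,60,60,8),crop(t,300,180,40,60,8)]))
```

```text
[ 0.45614273 -0.15781337  0.02633561] [-0.01922107 -0.19995348 -0.05175973] 0.04501829746861471
```

View pics/g8.png

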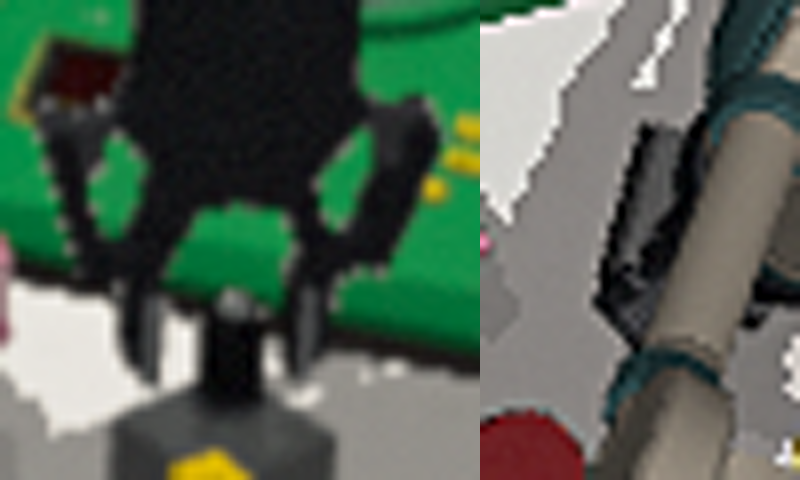

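Emit:
{"op": "arm_command", "data": {"steps": [[[0,0,0],[0,0,0],255],[[0,0,0],[0,0,0],255],[[0,0,0],[0,0,0],255],[[0,0,0],[0,0,0],255]], "newtons": 90}}

```text
clock: 7.0
position: [0.4568, -0.1583, 0.0268]
ee_rot: [0.001, 0.936, 0.352, 0.0]
contact_force: [0.0, -0.3, 2.6]
width: 0.0187
```

Run:
```python
from h import *
im=imaging.get_image("scene");s=telemetry.get_state();print(s["position"],s["contact_force"],s["moment"],s["width"])
cv2.imwrite("pics/g9.png",crop(im,290,175,60,60,10))
```

```text
[ 0.45673817 -0.15826016  0.02676315] [-0.18174732 -1.98003829  2.40295299] [-0.29999899 -0.15057052 -0.00900273] 0.01876342158121261
```

View pics/g9.png

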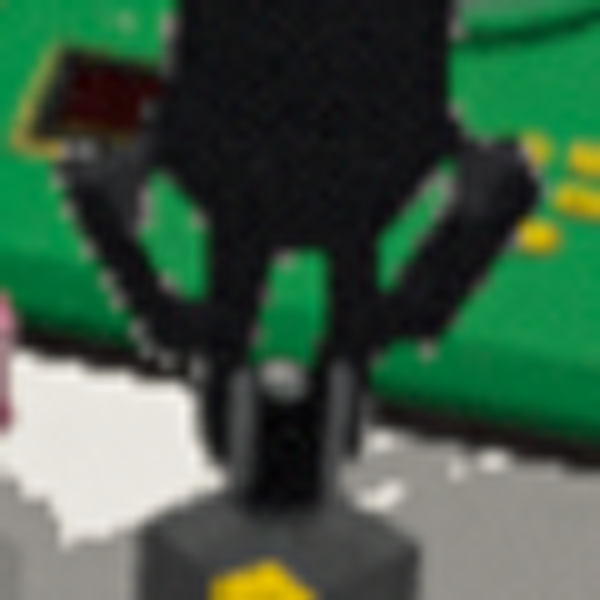

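Emit:
{"op": "arm_command", "data": {"steps": [[[0,0,0],[0,0,4],255],[[0,0,0],[0,0,10],255],[[0,0,0],[0,0,15],255],[[0,0,0],[0,0,20],255],[[0,0,0],[0,0,25],255],[[0,0,0],[0,0,20],255],[[0,0,0],[0,0,0],255]]}}

```text
clock: 7.92
position: [0.4566, -0.1577, 0.1219]
ee_rot: [0.001, 0.936, 0.352, 0.001]
contact_force: [-0.2, -0.2, -1.1]
width: 0.0187
```

Run:
```python
from h import *
im=imaging.get_image("scene");s=telemetry.get_state();print(s["position"],s["contact_force"],s["moment"],s["width"])
P=s["position"]
for d in (0,.0228,.046): print(d,(proj("scene",P-[0,0,d])-[290,140])*8)
cv2.imwrite("pics/g10.png",crop(im,290,140,70,75,8))
```

```text
[ 0.45581271 -0.15735486  0.12082626] [ 0.44625744  0.5218932  -0.54396557] [ 0.02378681 -0.02984362 -0.01278161] 0.018319331951413966
0 [227.67884453 485.37989618]
0.0228 [223.19352407 542.80914258]
0.046 [218.72208865 600.06060744]
```

View pics/g10.png

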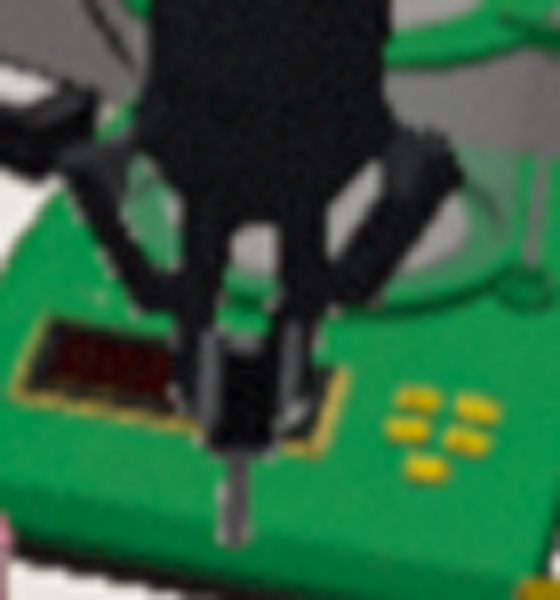

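Emit:
{"op": "arm_command", "data": {"steps": [[[0,0,0],[-4,12,15],255],[[0,0,-0.05],[-4,25,10],255],[[0,0,-0.06],[-4,35,5],255],[[0,0,-0.06],[-4,40,0],255],[[0,0,-0.06],[-4,40,0],255],[[0,0,-0.06],[0,40,0],255],[[0,0,-0.06],[0,40,0],255],[[0,0,-0.06],[0,40,0],255],[[0,0,0],[3,35,0],255],[[0,0,0],[3,25,0],255],[[0,0,0],[1,14,0],255],[[0,0,0],[0,0,0],255],[[0,0,0],[0,0,0],255]]}}

```text
clock: 9.6
position: [0.4427, 0.1874, 0.1503]
ee_rot: [0.0, 0.988, 0.154, -0.0]
contact_force: [0.0, -0.6, -1.0]
width: 0.0185
```

Run:
```python
from h import *
im=imaging.get_image("scene");t=imaging.get_image("top");s=telemetry.get_state();print(s["clock"],s["position"],s["ee_rot"],s["qpos"],s["contact_force"],s["width"])
cv2.imwrite("pics/e1.png",np.hstack([crop(im,190,110,85,110,5),crop(t,165,140,75,110,5)]))
```

```text
9.7 [0.44298179 0.18729873 0.1504418 ] [ 2.41543501e-04  9.88111059e-01  1.53741482e-01 -1.85201217e-04] [ 2.55579687e-01  1.73287926e-01  1.78278261e+00 -4.78160089e-04
  1.18593948e+00  1.51784827e+00] [-0.17504405  0.65015153 -0.82220633] 0.018532114130212798
```

View pics/e1.png

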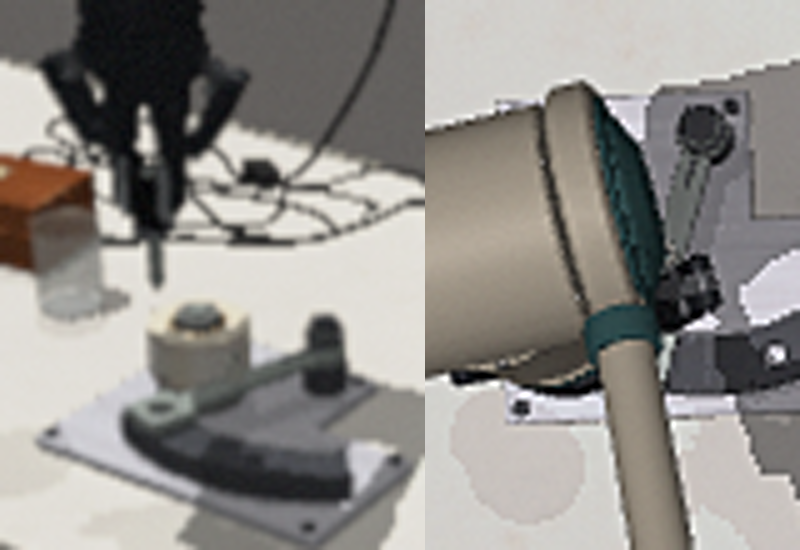

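Emit:
{"op": "arm_command", "data": {"steps": [[[0,0,0],[0,1,-20],255],[[0,0,0],[0,0,-25],255],[[0,0,0],[0,0,-20],255],[[0,0,0],[0,0,-5],255],[[0,0,0],[0,0,0],255]]}}

```text
clock: 10.32
position: [0.4434, 0.1888, 0.0806]
ee_rot: [0.0, 0.988, 0.154, 0.0]
contact_force: [-0.5, 0.7, -0.8]
width: 0.0185
```

Run:
```python
from h import *
im=imaging.get_image("scene");t=imaging.get_image("top");s=telemetry.get_state();P=s["position"];print(P,s["contact_force"])
f=lambda X:((proj("scene",X)-[200,150]+.5)*10-.5).round(0)
print("tip",f(P-[0,0,.0228]),"tip at z42",f([P[0],P[1],.042]))
cv2.imwrite("pics/e2.png",crop(im,200,150,60,60,10))
```

```text
[0.44395974 0.1891596  0.08124661] [-0.46819636 -1.10294258 -1.30074532]
tip [221. 362.] tip at z42 [224. 406.]
```

View pics/e2.png

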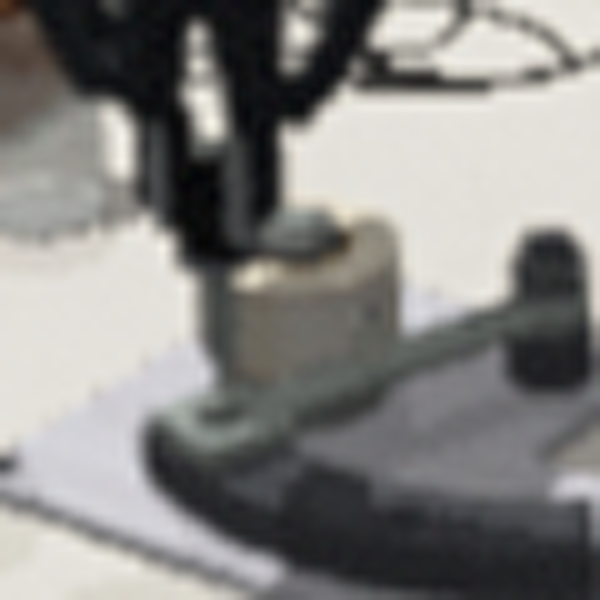

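Emit:
{"op": "arm_command", "data": {"steps": [[[0,0,0],[-0.5,0,-6],255],[[0,0,0],[0,0,-6],255],[[0,0,0],[0,0,-3],255],[[0,0,0],[0,0,0],255]]}}

```text
clock: 10.92
position: [0.4424, 0.1892, 0.0651]
ee_rot: [0.0, 0.988, 0.154, -0.0]
contact_force: [-0.1, -1.3, -0.9]
width: 0.0184
```

Run:
```python
from h import *
im=imaging.get_image("scene");s=telemetry.get_state();P=s["position"];print(P,s["contact_force"])
cv2.imwrite("pics/e3.png",crop(im,205,170,45,35,16))
```

```text
[0.44259037 0.18919327 0.06526402] [ 0.05811247  0.43384749 -0.07444514]
```

View pics/e3.png

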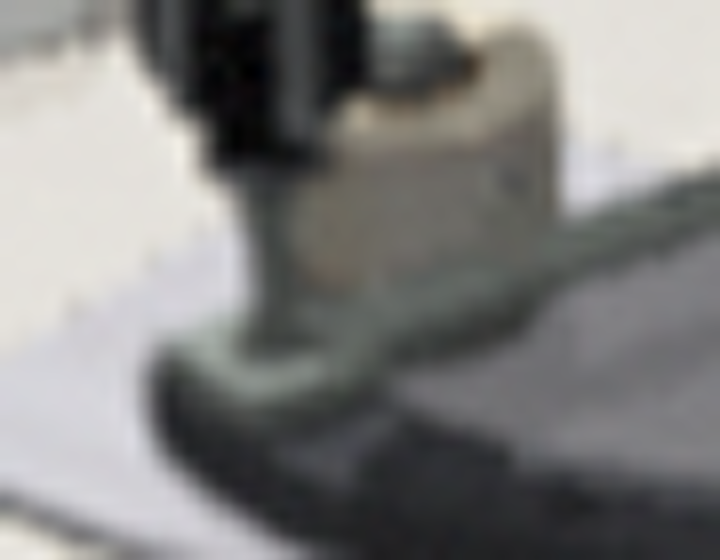

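Emit:
{"op": "arm_command", "data": {"steps": [[[0,0,0],[0,0,-3],255],[[0,0,0],[0,0,-3],255],[[0,0,0],[0,0,0],255]]}}

```text
clock: 11.35
position: [0.4424, 0.1891, 0.0591]
ee_rot: [0.0, 0.988, 0.154, -0.0]
contact_force: [0.3, -0.2, 0.1]
width: 0.0184
```

Emit:
{"op": "arm_command", "data": {"steps": [[[0,0,0],[0,0,-1.5],255],[[0,0,0],[0,0,-1.5],255],[[0,0,0],[0,0,-1],255],[[0,0,0],[0,0,0],255]]}}

```text
clock: 11.85
position: [0.4426, 0.1892, 0.0554]
ee_rot: [0.0, 0.988, 0.154, -0.0]
contact_force: [0.7, -0.4, -1.0]
width: 0.0179
```

Emit:
{"op": "arm_command", "data": {"steps": [[[0,0,0],[0,0,-1],255],[[0,0,0],[0,0,-1],255],[[0,0,0],[0,0,0],255]]}}

```text
clock: 12.22
position: [0.4426, 0.1892, 0.0533]
ee_rot: [0.0, 0.988, 0.154, -0.0]
contact_force: [0.2, -0.5, -0.3]
width: 0.0184
```

Emit:
{"op": "arm_command", "data": {"steps": [[[0,0,0],[0,0,-1],255],[[0,0,0],[0,0,0],255]]}}

```text
clock: 12.48
position: [0.4428, 0.1892, 0.0528]
ee_rot: [0.0, 0.988, 0.154, 0.0]
contact_force: [-0.5, -0.2, 2.5]
width: 0.0185
```

Emit:
{"op": "arm_command", "data": {"steps": [[[0,0,0],[0,0,1.5],255],[[0,0,0],[-1,-4,0],255],[[0,0,0],[-1,-6,0],255],[[0,0,0],[-1.2,-7.7,0],255],[[0,0,0],[-0.4,-7.7,0],255],[[0,0,0],[0,-7.7,0],255],[[0,0,0],[0,-7.7,0],255],[[0,0,0],[0.7,-7.7,0],255],[[0,0,0],[0,0,0],255]]}}

```text
clock: 13.6
position: [0.4397, 0.1406, 0.054]
ee_rot: [-0.001, 0.988, 0.153, 0.0]
contact_force: [0.7, 6.2, -0.4]
width: 0.0187
```

Run:
```python
from h import *
im=imaging.get_image("scene");t=imaging.get_image("top");s=telemetry.get_state();P=s["position"];print(P,s["contact_force"],s["moment"],s["ee_rot"])
cv2.imwrite("pics/a1.png",np.hstack([crop(im,200,150,75,70,6),crop(t,190,155,55,70,6)]))
```

```text
[0.43963163 0.140949   0.0540279 ] [-0.09526625  5.91356789 -0.8802357 ] [ 1.23415602 -0.01921467 -0.0240697 ] [-6.71400239e-04  9.88136846e-01  1.53574482e-01  2.74413132e-05]
```

View pics/a1.png

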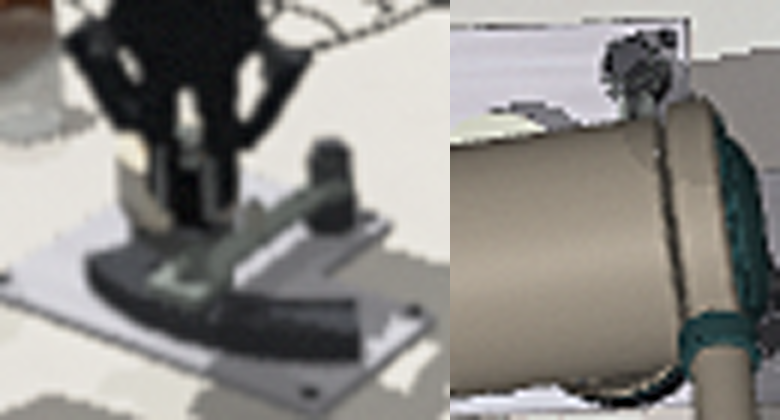

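Emit:
{"op": "arm_command", "data": {"steps": [[[0,0,0],[0.7,-5.3,0],255],[[0,0,0],[0.9,-5.2,0],255],[[0,0,0],[1.1,-5.2,0],255],[[0,0,0],[1.3,-5.1,-1],255],[[0,0,0],[0,0,-1.2],255],[[0,0,0],[0,0,0],255]]}}

```text
clock: 14.45
position: [0.4433, 0.1201, 0.0526]
ee_rot: [-0.0, 0.988, 0.154, -0.0]
contact_force: [-2.6, 5.6, 7.0]
width: 0.0188
```

Emit:
{"op": "arm_command", "data": {"steps": [[[0,0,0],[0.5,-1.8,0],255],[[0,0,0],[0.5,-1.8,0],255],[[0,0,0],[0,0,0],255]]}}

```text
clock: 14.82
position: [0.4441, 0.1171, 0.0523]
ee_rot: [-0.001, 0.988, 0.154, -0.0]
contact_force: [-1.3, 7.2, 3.7]
width: 0.0184
```

Emit:
{"op": "arm_command", "data": {"steps": [[[0,0,0],[0.5,-1.5,0],255],[[0,0,0],[0,0,0],255]]}}

```text
clock: 15.08
position: [0.4445, 0.1156, 0.0522]
ee_rot: [-0.001, 0.988, 0.154, -0.0]
contact_force: [-0.6, 8.2, 4.0]
width: 0.0187
```

Emit:
{"op": "arm_command", "data": {"steps": [[[0,0,0],[0.5,-1.5,0],255],[[0,0,0],[0,0,0],255]]}}

```text
clock: 15.32
position: [0.445, 0.1141, 0.0522]
ee_rot: [-0.001, 0.988, 0.154, -0.0]
contact_force: [-0.9, 7.2, 3.8]
width: 0.0187
```

Emit:
{"op": "arm_command", "data": {"steps": [[[0,0,0],[0.5,-1.5,0],255],[[0,0,0],[0,0,0],255]]}}

```text
clock: 15.58
position: [0.4456, 0.1127, 0.0521]
ee_rot: [-0.001, 0.988, 0.154, -0.0]
contact_force: [-1.1, 6.9, 4.3]
width: 0.0182
```

Emit:
{"op": "arm_command", "data": {"steps": [[[0,0,0],[0.5,-1.5,0],255],[[0,0,0],[0,0,0],255]]}}

```text
clock: 15.82
position: [0.4461, 0.1112, 0.0521]
ee_rot: [-0.001, 0.988, 0.154, -0.0]
contact_force: [-1.7, 6.9, 3.3]
width: 0.0183
```

Run:
```python
from h import *
im=imaging.get_image("scene");t=imaging.get_image("top");s=telemetry.get_state();P=s["position"];print(s["clock"],P,s["contact_force"],s["moment"])
f=lambda X:((proj("scene",X)-[205,160]+.5)*10-.5).round(0)
print("hole",f([.4457,.1128,.03]),"pin",f([P[0],P[1],.075]),f([P[0],P[1],.05]))
cv2.imwrite("pics/a2.png",np.hstack([crop(im,205,160,65,55,10)]))
cv2.imwrite("pics/a3.png",crop(t,190,155,75,70,8))
```

```text
15.925 [0.44607508 0.11123779 0.05213671] [-1.55822318  7.7800341   3.69018419] [1.53107746 0.22401241 0.03841698]
hole [358. 408.] pin [358. 285.] [361. 354.]
```

View pics/a2.png

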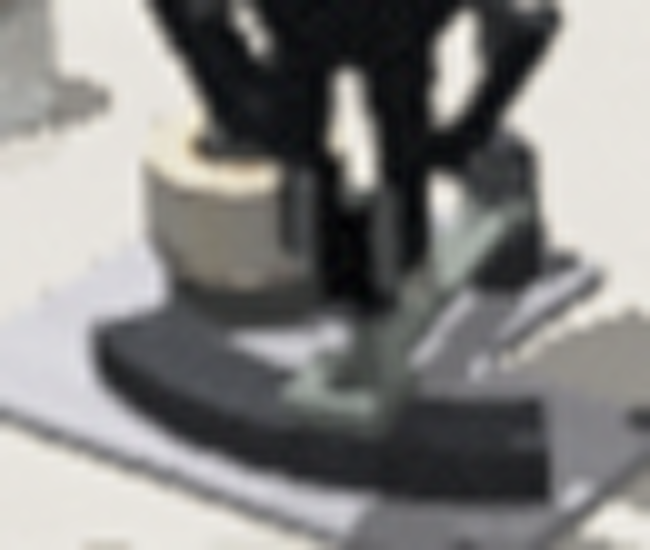

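View pics/a3.png

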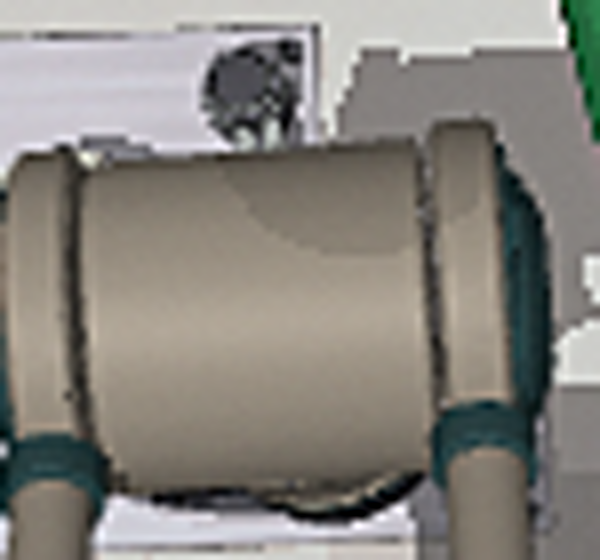

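Emit:
{"op": "arm_command", "data": {"steps": [[[0,0,0],[0,0,-1.5],255],[[0,0,0],[0,0,0],255]]}}

```text
clock: 16.18
position: [0.4456, 0.1112, 0.0504]
ee_rot: [-0.001, 0.988, 0.154, -0.001]
contact_force: [-1.4, 7.6, 2.1]
width: 0.0185
```

It dropped below the quadrant's face with little force, so I keep lowering.

Emit:
{"op": "arm_command", "data": {"steps": [[[0,0,0],[0,0,-1.5],255],[[0,0,0],[0,0,-1.5],255],[[0,0,0],[0,0,0],255]]}}

```text
clock: 16.55
position: [0.4453, 0.1111, 0.0473]
ee_rot: [-0.001, 0.988, 0.154, -0.001]
contact_force: [-1.8, 7.8, 3.2]
width: 0.0188
```

Emit:
{"op": "arm_command", "data": {"steps": [[[0,0,0],[0,0,-2],255],[[0,0,0],[0,0,-2],255],[[0,0,0],[0,0,0],255]]}}

```text
clock: 16.92
position: [0.4452, 0.1114, 0.0433]
ee_rot: [-0.001, 0.988, 0.153, -0.001]
contact_force: [-2.8, 7.4, 2.3]
width: 0.0189
```

Emit:
{"op": "arm_command", "data": {"steps": [[[0,0,0],[-0.5,0,-2],255],[[0,0,0],[0,0,-2],255],[[0,0,0],[0,0,-2],255],[[0,0,0],[0,0,0],255]]}}

```text
clock: 17.42
position: [0.4449, 0.1114, 0.0373]
ee_rot: [-0.001, 0.988, 0.154, -0.001]
contact_force: [-1.0, 8.4, 1.2]
width: 0.0186
```

Emit:
{"op": "arm_command", "data": {"steps": [[[0,0,0],[0,0,-2],255],[[0,0,0],[0,0,-1.5],255],[[0,0,0],[0,0,0],255]]}}

```text
clock: 17.8
position: [0.4449, 0.1113, 0.0339]
ee_rot: [-0.001, 0.988, 0.154, -0.001]
contact_force: [-1.4, 8.0, 2.4]
width: 0.0186
```

Emit:
{"op": "arm_command", "data": {"steps": [[[0,0,0],[0,0,-1],255],[[0,0,0],[0,0,0],255]]}}

```text
clock: 18.05
position: [0.4449, 0.1114, 0.033]
ee_rot: [-0.001, 0.988, 0.153, -0.001]
contact_force: [-1.7, 7.7, 3.1]
width: 0.0186
```

Emit:
{"op": "arm_command", "data": {"steps": [[[0,0,0],[0,0,-1],255],[[0,0,0],[0,0,0],255]]}}

```text
clock: 18.3
position: [0.445, 0.1114, 0.0326]
ee_rot: [-0.001, 0.988, 0.154, -0.001]
contact_force: [-3.4, 8.6, 8.7]
width: 0.0186
```

Emit:
{"op": "arm_command", "data": {"steps": [[[0,0,0],[-0.3,0.7,0.3],255],[[0,0,0],[0,0.7,0],255],[[0,0,0],[0,0,0],255]]}}

```text
clock: 18.68
position: [0.4449, 0.1117, 0.0327]
ee_rot: [-0.0, 0.988, 0.154, -0.001]
contact_force: [-2.0, 4.7, 5.9]
width: 0.0187
```

Emit:
{"op": "arm_command", "data": {"steps": [[[0,0,0],[-0.3,0.7,0.5],255],[[0,0,0],[0,0,0],255]]}}

```text
clock: 18.92
position: [0.4446, 0.1124, 0.0327]
ee_rot: [-0.0, 0.988, 0.154, -0.001]
contact_force: [-2.0, 4.8, 4.9]
width: 0.0188
```

Emit:
{"op": "arm_command", "data": {"steps": [[[0,0,0],[0,0.4,0],255],[[0,0,0],[0,0,0],150],[[0,0,0],[0,0,0],130],[[0,0,0],[0,0,0],120],[[0,0,0],[0,0,0],120],[[0,0,0],[0,0,0],120]]}}

```text
clock: 19.68
position: [0.4457, 0.1127, 0.0325]
ee_rot: [0.0, 0.988, 0.154, -0.0]
contact_force: [0.1, -0.4, 0.4]
width: 0.0452
```

Run:
```python
from h import *
im=imaging.get_image("scene");s=telemetry.get_state();P=s["position"];print(s["clock"],P,s["contact_force"],s["width"])
cv2.imwrite("pics/r1.png",np.hstack([crop(im,205,160,65,55,10)]))
```

```text
19.725 [0.44571233 0.112698   0.03250438] [ 0.14935613  0.0538862  -0.27309948] 0.04511386114652013
```

View pics/r1.png

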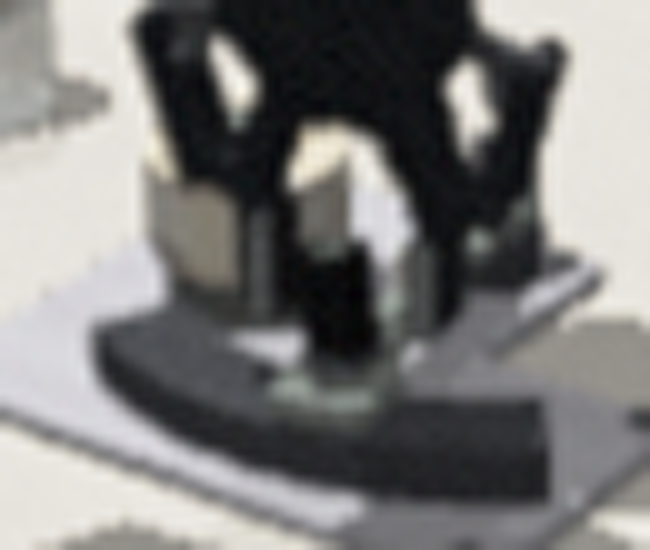

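The pin stands in the eye, slightly leaning at scene crop (340,300), and the arm is held. I retreat upward.

Emit:
{"op": "arm_command", "data": {"steps": [[[0,0,0],[0,0,8],120],[[0,0,0],[0,0,15],110],[[0,0,0],[0,0,25],100],[[0,0,0],[0,0,40],100],[[0,0,0],[0,-20,40],100],[[0,0,0],[-10,-35,20],100],[[0,0,0],[-10,-40,0],100],[[0,0,0],[-10,-40,0],100],[[0,0,0],[-10,-40,0],100],[[0,0,0],[-10,-40,0],100],[[0,0,0],[-10,-30,0],100],[[0,0,0],[0,0,0],100]]}}

```text
clock: 21.22
position: [0.3853, -0.1338, 0.1811]
ee_rot: [0.0, 0.988, 0.153, 0.0]
contact_force: [0.3, 0.9, -0.1]
width: 0.0519
```

```bash
cat fit2.py | sed '/^for (k/,$d' | sed '/^r=least/,$d' > /dev/null
python3 - <<'E'
from h import *
im=imaging.get_image("scene");t=imaging.get_image("top");s=telemetry.get_state();P=s["position"];print(s["clock"],P,s["contact_force"],s["width"])
cv2.imwrite("pics/r2.png",np.hstack([crop(im,205,160,70,60,6),crop(t,180,155,62,60,6)]))
cv2.imwrite("pics/r2s.png",im);cv2.imwrite("pics/r2t.png",t)
E
```

```text
21.325 [ 0.38566304 -0.13196947  0.18085765] [-0.30506696 -0.11376629  0.82892924] 0.05191274952366144
```

View pics/r2.png

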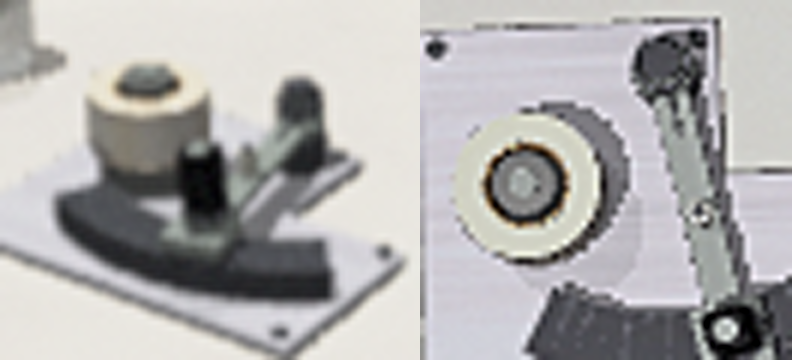

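View pics/r2t.png

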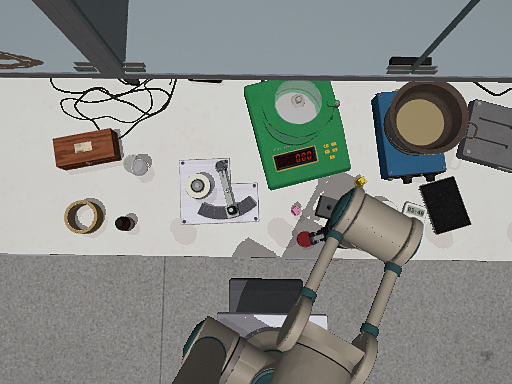

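View pics/r2s.png

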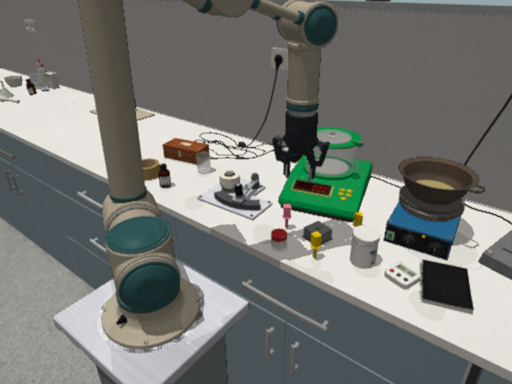

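Run:
```python
from h import *
im=cv2.imread("pics/r2s.png");t=cv2.imread("pics/r2t.png")
cv2.imwrite("pics/r3.png",np.hstack([crop(im,222,170,40,45,10),crop(t,212,190,40,45,10)]))
for z in (.05,.053,.088): print(z,((proj("scene",[.446,.114,z])-[222,170]+.5)*10).round(),((proj("top",[.446,.114,z])-[212,190]+.5)*10+[400,0]).round())
for n,a,b in (("low_jar","top0","r2t"),):
    d=cv2.absdiff(cv2.imread("pics/top0.png"),t)
for n in ("low_jar","brown_bottle","glass_beaker","tub"):
  r=finder.cut_out("scene",n)
  for k in r[:2]: print(n,round(k["score"],2),k["extent"])
```

```text
0.05 [184. 252.] [622. 203.]
0.053 [184. 244.] [621. 202.]
0.088 [181. 146.] [614. 193.]
low_jar 0.83 [271.5, 228.8, 15.2, 20.4]
low_jar 0.75 [158.7, 160.7, 13.8, 29.1]
brown_bottle 0.66 [160.1, 162.2, 10.0, 25.3]
glass_beaker 0.69 [157.7, 162.9, 14.6, 25.1]
glass_beaker 0.67 [196.8, 153.2, 12.6, 20.2]
tub 0.8 [348.5, 223.8, 33.3, 47.4]
```

View pics/r3.png

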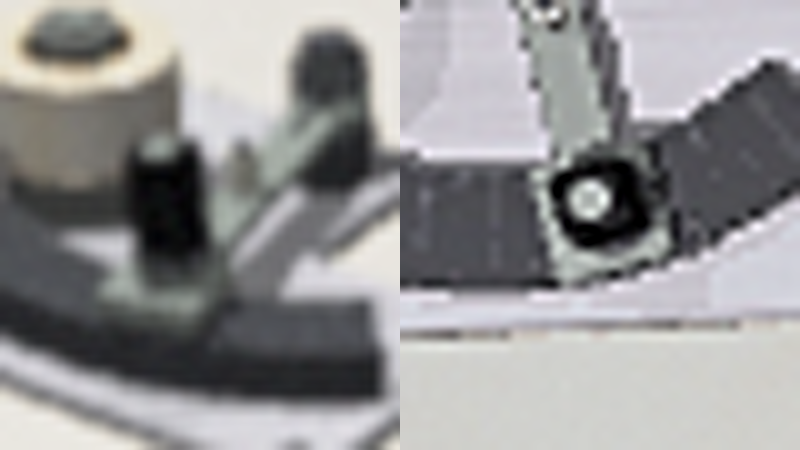

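Run:
```python
from h import *
im=imaging.get_image("scene");t=imaging.get_image("top")
a=cv2.imread("pics/r2t.png");print(np.abs(a.astype(int)-t)[185:225,175:262].max(), np.abs(a.astype(int)-t)[185:225,175:262].mean())
piv=np.array([.5741,.1546])
e=unproj("top",212+(606-400)/10-.5,190+217/10-.5,.042)[:2];v=e-piv
print("eye",e,"angle",np.arctan2(-v[1],-v[0])-.0537+.3096,np.hypot(*v))
print(telemetry.get_state()["clock"],manip.sign_off())
```

```text
9 1.1386015325670498
eye [0.44256373 0.11888496] angle 0.5210302376660695 0.13629877159192993
the job is handed in; nothing more can be done
21.625 None
```

The arm is pinned back and I handed the job in at about 21.6 s. I took the black-headed pin from the grey stand, lowered it through the eye and swung the arm along the arc. Feeling for the hole with light pressure, I let the pin down to the bottom, then released it and backed off.

**Last checks**
- **Depth:** The pin met the bottom of the hole about 20 mm below the quadrant's face, with an upward force of 9 N. The pin-top height in the scene picture agrees with that.
- **Arm:** After release the arm stays at about 0.52 rad. The hole was estimated at about 0.57 rad, so that is within the stated play. Two pictures taken about 0.3 s apart showed no movement.
- **Lean:** The pin leans a few degrees towards the roll in the play of the hole.
- **Bystanders:** The jar, bottle, beaker and tub stand where they were, as far as the pictures show. The robot was clear of everything.

**What disagreed**
- **Finger height:** The fingertips stood about 20 mm higher than the reported TCP height. The first grip at the nominal height therefore closed too high, near the pin's top. I opened, lowered by sight and gripped again.
- **Later heights:** I used that measured offset for the heights after that, and the contacts with the quadrant and the hole bottom matched it to within 1 mm.
- **Cameras:** The scene and top cameras differed by 3 to 6 mm in places.

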